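# Dress the counter display with candle tins

## Task

Dress the shop's display with the four aluminium candle tins, one at a time and in order of size, from the largest to the smallest: stand the largest on the low plinth, the second largest on the middle plinth and the third on the tall plinth, each upright in the middle of the top, and finally stack the smallest centrally on the lid of the largest. Leave the glass jar, the flower pot and the stoneware bottle where they are.

Things in the scene. Friction and masses are not known exactly. Their poses are not given: they have to be found in the camera images.
- tin_largest_center (a point): The largest of the four round candle tins: bare aluminium with a flat lid and a plain cream label, a solid upright cylinder 66 mm in diameter and 46 mm tall. Point at its centre, half-way up; z axis up, lid on top.
- tin_second_center (a point): The second largest of the four round candle tins: bare aluminium with a flat lid and a plain cream label, a solid upright cylinder 55 mm in diameter and 38 mm tall. Point at its centre, half-way up; z axis up, lid on top.
- tin_third_center (a point): The third largest of the four round candle tins: bare aluminium with a flat lid and a plain cream label, a solid upright cylinder 44 mm in diameter and 32 mm tall. Point at its centre, half-way up; z axis up, lid on top.
- tin_smallest_center (a point): The smallest of the four round candle tins: bare aluminium with a flat lid and a plain cream label, a solid upright cylinder 34 mm in diameter and 25 mm tall. Point at its centre, half-way up; z axis up, lid on top.
- low_top (a point): The low plinth: a flat round disc of pale wood, 110 mm in diameter, 20 mm high, fixed to the counter. Point at the middle of its flat top; z up.
- middle_top (a point): The middle plinth: a square block of pale wood, 90 x 90 mm, 45 mm high, fixed to the counter. Point at the middle of its flat top; z up, x and y parallel to its sides.
- tall_top (a point): The tall plinth: a round post of pale wood, 68 mm in diameter, 70 mm high, fixed to the counter. Point at the middle of its flat top; z up.
- jar_center (a point): A glass candle jar with white wax and a wooden lid, 70 mm in diameter, 74 mm tall. In the near row among the tins. A bystander, loose; point half-way up, z up.
- pot_center (a point): An empty terracotta flower pot, 77 mm across its rim, 66 mm tall. In the near row among the tins. A bystander, loose; point half-way up, z up.
- bottle_center (a point): A brown stoneware bottle, 84 mm in diameter, 165 mm tall, at the left end of the row of plinths. A bystander, loose; point half-way up, z up.
Not all that is in view belongs to the job. Leave any purple look-alike of the part that bears tin_second_center alone.

How it is judged:
By the outcome, as a careful person would: the job done as asked, in the order asked, and still so for the second after the job is handed in, with the robot touching nothing.
It also fails if it takes over 112 s, if anything falls off the work surface, if the arm or the gripper's body presses on something with over 40 N, if the wrist force passes 120 N, or if a joint passes its speed limit or range.

## Robot

A 6-joint arm with a two-finger parallel gripper is mounted at the origin on the work surface. World frame = base frame: x ahead of the robot, y to its left, z up, the work surface at z = 0. Lengths are in mm, angles in rad, forces in N, time in s.
With the tool pointing down it reaches from about 375 to 925 mm from the base axis. Payload 5.7 kg.
Tool frame: the origin (TCP) lies between the finger pads; the fingertips stand 25 mm ahead of it and the grasp point (between the pads) lies 6 mm ahead of it; z points along the fingers, y is the line along which they close (so a half turn about z gives the same grasp; the last joint's range is limited). The gripper opens to 88 mm and grips with 3 to 60 N. Pads are 20 mm wide; open, the fingers measure 115 mm over their backs; the gripper's body (75 mm by 178 mm) begins 61 mm behind the grasp point.
Start: joints at [-1.435, 0.359, 1.51, -0, 1.272, -0.115], TCP at [148.894, -581.202, 247.623] pointing down, gripper open.
Joint ranges: [-2.97, 2.97], [-1.01, 2.36], [0.21, 2.38], [-0.96, 4.11], [0.2, 2.71], [-2.98, 2.98]. Speed limits (rad/s): [2.39, 2.39, 3.14, 3.14, 3.14, 3.14].

## Interface

Orientations are given as a rotation vector (axis times angle).
In Python, from rig import telemetry, eyes, finish_job, nets gives the robot as it stands. The module is installed in compiled form; this text tells all that it offers.
- The arm moves only by the shell command python3 -m crank 'ROWS' [OPENING] [FORCE]. ROWS is JSON, a list of rows, each a list of 2 entries, a list of its own where there are three numbers: the shift along the tool's x, y, z in units of 50 cm (1.0 is 50 cm), then the turn, a rotation vector about the tool's x, y, z in units of 120 degrees (1.0 is 120 degrees). A call has 1 to 20 rows; each row is the pose to reach, as a shift and turn from the pose commanded when the call began, along the tool's axes at that moment; what a row does not reach only later rows make up. A row lasts 1/10 s, in which the tool goes at most 50 mm and 8.59 degrees, less where a joint would pass 70% of its speed; a pose out of reach is approached as far as the arm can. A call with a number of a shift or a turn outside -1 to 1 is refused whole. A call with a gripper value outside its range is refused whole. OPENING is the gripper's target within -1 to 1 (fully open at 1, half-way at 0, shut at -1), set as the call begins (- or left out, the last holds). The fingers move at their own pace and stop on an object; FORCE is the grip in N (left out, the last holds). Time passes only in rows, so rows that repeat a pose let the fingers close. It gives the time, the measured TCP pose, the force, the opening and the grip force at its end, in the units of the state.
- telemetry.get_obs(): the state, without advancing time (a new reading comes with each control period).
- eyes.get_image(name): name is "scene" or "top" or "wrist"; returns a dict with "img" (420x560x3 uint8, red, green, blue), "mtx" (3x3 intrinsics, pixels), "extrinsics" (4x4, takes a point from camera to world coordinates). Camera axes: x right, y down, z forward; pixel columns grow to the right and rows downward; lengths in mm; the calibration is good to about 2 mm. A picture is of the moment at which its call begins. There is no depth.
- finish_job(): hands the job in; it is judged then, once.
Trained networks look in a picture, given as the dict that the camera call returned (one of the last four; its "shot" number tells which), for a name from the list of things; names that differ only in an ending like _2 or _b are one class to them, and where a whole thing is asked for, a point or a joint stands for the part that bears it (a point fixed in the world has none). Each returns a list of dicts, best first, with "p" (0 to 1); they miss things now and then, are a little off and sometimes report something else, mostly with a low value. They report only what shows in the picture. A call takes as long as a camera call. They do not tell look-alikes from the thing itself.
- nets.spot_in(picture, thing): "extent" ([left, top, right, bottom] in pixels, round what is visible of it).
The state is a dict: "time": time; "joint_positions": joint angles; "joint_velocities": joint speeds; "joint_torque": joint torques, N m; "position": TCP position; "tool_rot": TCP orientation; "wrist_force": force on the tool from outside, world axes, zero at the start; "moment": the same for the moment, N m; "width": finger opening in mm; "grasp_force": force on a finger pad.
Only numpy, scipy, OpenCV 4.12 (cv2) and the standard library are available. Lean on these libraries where they do the work, as an engineer would, in place of code of your own. Each camera call takes 0.05 s, during which the arm holds its last target. There are 200 camera calls.

## Working session

There is one attempt and no reset: what is moved stays moved. The work goes in short steps, Python scripts to look and compute and a shell command to move; the robot and the scene stay as the last step left them, time stands still between calls to the robot, and variables do not carry over. Pictures are saved under pics/ and viewed, at most 14 in all, crops included, and the job is handed in when it is done.

```bash
mkdir -p pics; cat > h.py <<'E'
import numpy as np,cv2
from rig import telemetry,eyes,nets
from scipy.spatial.transform import Rotation as R
def px(d,u,v,z):
    K=np.array(d["mtx"]);T=np.array(d["extrinsics"]);r=T[:3,:3]@np.linalg.solve(K,[u,v,1.]);o=T[:3,3]
    return o+r*(z-o[2])/r[2]
def proj(d,p):
    K=np.array(d["mtx"]);T=np.array(d["extrinsics"]);c=T[:3,:3].T@(np.array(p)-T[:3,3]);q=K@c;return q[:2]/q[2]
def save(d,n,crop=None,s=1):
    im=d["img"][:,:,::-1]
    if crop: a,b,c,e=crop; im=im[b:e,a:c]
    cv2.imwrite("pics/"+n,cv2.resize(np.ascontiguousarray(im),None,fx=s,fy=s,interpolation=cv2.INTER_CUBIC))
E
python3 - <<'E'
from h import *
o=telemetry.get_obs();print({k:np.round(o[k],3).tolist() for k in o})
Z={"tin_largest_center":46,"tin_second_center":38,"tin_third_center":32,"tin_smallest_center":25,"low_top":20,"middle_top":45,"tall_top":70,"jar_center":74,"pot_center":66,"bottle_center":165}
for c in("top","scene"):
    d=eyes.get_image(c);save(d,c+"0.png",None,1.4);print(c,d["mtx"],np.round(d["extrinsics"],3).tolist())
    for n,z in Z.items():
        for b in nets.spot_in(d,n)[:5]:
            e=b["extent"];u,v=(e[0]+e[2])/2,(e[1]+e[3])/2
            print(n,round(b["p"],2),np.round(e),np.round(px(d,u,v,z)[:2]))
E
```

```text
{'time': 0.0, 'joint_positions': [-1.435, 0.359, 1.511, -0.0, 1.272, -0.115], 'joint_velocities': [0.001, 0.001, -0.001, -0.002, 0.0, -0.001], 'joint_torque': [-0.002, -51.539, -27.073, 0.067, 0.035, -0.0], 'position': [148.803, -580.589, 246.831], 'tool_rot': [-3.115, -0.393, 0.0], 'wrist_force': [-0.08, 0.212, -0.925], 'moment': [-0.041, -0.028, -0.029], 'grasp_force': 0.0, 'width': 88.038}
top [[474.30827798   0.         269.22019129]
 [  0.         474.30827798 208.17763825]
 [  0.           0.           1.        ]] [[0.054, -0.977, 0.207, 264.62], [-0.999, -0.054, 0.008, 13.601], [0.004, -0.207, -0.978, 1307.124], [0.0, 0.0, 0.0, 1.0]]
tin_largest_center 0.74 [185. 224. 208. 246.] [447. 215.]
tin_largest_center 0.65 [344. 232. 375. 256.] [ 447. -224.]
tin_largest_center 0.27 [119. 210. 149. 236.] [471. 385.]
tin_second_center 0.92 [175. 262. 199. 284.] [345. 233.]
tin_second_center 0.72 [223. 258. 248. 280.] [364. 104.]
tin_second_center 0.62 [188. 227. 209. 246.] [445. 210.]
tin_third_center 0.72 [236. 229. 255. 242.] [456.  83.]
tin_smallest_center 0.55 [297. 231. 308. 247.] 
[... 621 characters left out ...]
 476. -206.]
tin_second_center 0.82 [324. 184. 342. 211.] [394. 111.]
tin_second_center 0.74 [353. 218. 373. 240.] [480. 224.]
tin_second_center 0.59 [366. 193. 392. 220.] [380. 239.]
tin_third_center 0.85 [308. 207. 323. 226.] [481.  93.]
tin_smallest_center 0.47 [260. 194. 271. 208.] [469. -59.]
low_top 0.85 [307. 267. 356. 304.] [674. 210.]
middle_top 0.96 [168. 212. 209. 248.] [ 670. -182.]
tall_top 0.69 [236. 228. 264. 266.] [682.   1.]
tall_top 0.47 [409. 226. 442. 262.] [502. 384.]
jar_center 0.62 [413. 225. 440. 258.] [496. 384.]
pot_center 0.97 [152. 153. 174. 187.] [ 507. -365.]
pot_center 0.33 [170. 211. 208. 247.] [ 684. -169.]
bottle_center 0.59 [403. 247. 450. 316.] [702. 412.]
```

View pics/top0.png

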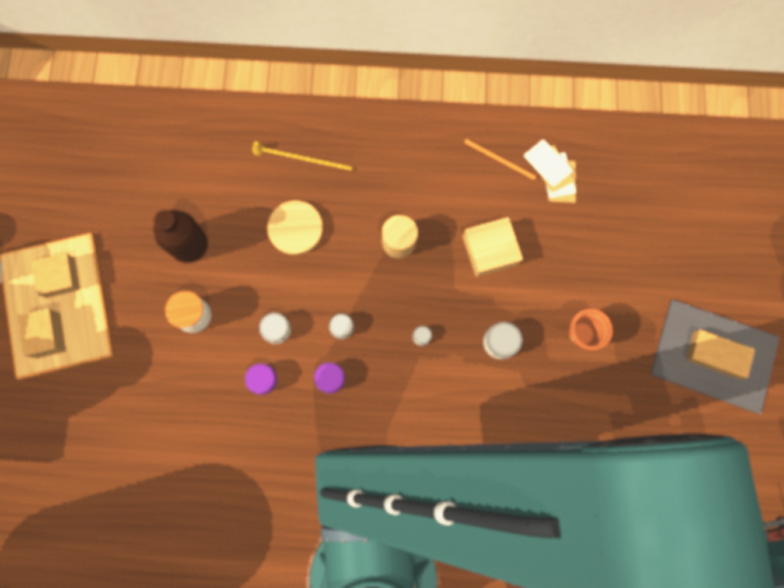

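View pics/scene0.png

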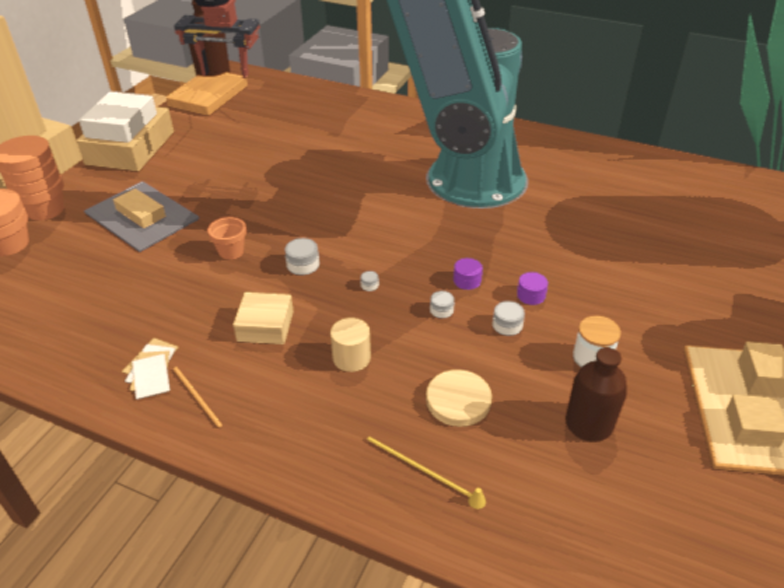

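```bash
cat > loc.py <<'E'
from h import *
from scipy.optimize import least_squares
D={"tin_largest_center":(33,0,46),"tin_second_center":(27.5,0,38),"tin_third_center":(22,0,32),"tin_smallest_center":(17,0,25),"low_top":(55,0,20),"middle_top":(45,0,45),"tall_top":(34,0,70)}
G={"tin_largest_center":(462,-220),"tin_second_center":(462,215),"tin_third_center":(462,90),"tin_smallest_center":(462,-65),"low_top":(660,200),"middle_top":(650,-190),"tall_top":(660,-5)}
t=np.linspace(0,2*np.pi,60)
def box(d,n,xy,zb=0,th=0):
    r,_,h=D[n];
    if n=="middle_top": 
        s=np.array([(1,1),(1,-1),(-1,-1),(-1,1)])*r;c,q=np.cos(th),np.sin(th);ring=s@np.array([[c,q],[-q,c]])
    else: ring=np.c_[np.cos(t),np.sin(t)]*r
    P=np.array([proj(d,[xy[0]+a,xy[1]+b,zb+z]) for a,b in ring for z in (0,h)])
    return np.r_[P.min(0),P.max(0)]
def best(d,n,xy,zb=0):
    u=proj(d,[*xy,zb+D[n][2]/2]);L=[b["extent"] for b in nets.spot_in(d,n) if b["p"]>.2]
    L=[e for e in L if np.hypot((e[0]+e[2])/2-u[0],(e[1]+e[3])/2-u[1])<40]
    return min(L,key=lambda e:np.hypot((e[0]+e[2])/2-u[0],(e[1]+e[3])/2-u[1])) if L else None
def fit(d,n,e,g,zb=0,th=0.2):
    s=least_squares(lambda p:box(d,n,p,zb,th)-e,g);return s.x,np.abs(s.fun).max()
E
python3 - <<'E'
from loc import *
for c in("top","scene"):
    d=eyes.get_image(c)
    for n in D:
        e=best(d,n,G[n])
        if e is not None:
            x,f=fit(d,n,e,G[n]);print(c,n,np.round(x),round(f,1))
    if c=="top":save(d,"crop1.png",(170,140,390,290),3.5)
E
```

```text
top tin_largest_center [ 449. -224.] 3.1
top tin_second_center [446. 211.] 1.3
top tin_third_center [459.  86.] 3.2
top tin_smallest_center [457. -73.] 0.8
top low_top [663. 198.] 2.9
top middle_top [ 638. -199.] 1.7
scene tin_largest_center [ 448. -221.] 2.1
scene tin_second_center [452. 217.] 1.2
scene tin_third_center [474.  86.] 1.9
scene tin_smallest_center [455. -64.] 0.3
scene low_top [662. 204.] 1.9
scene middle_top [ 641. -204.] 4.1
scene tall_top [655. -10.] 0.3
```

View pics/crop1.png

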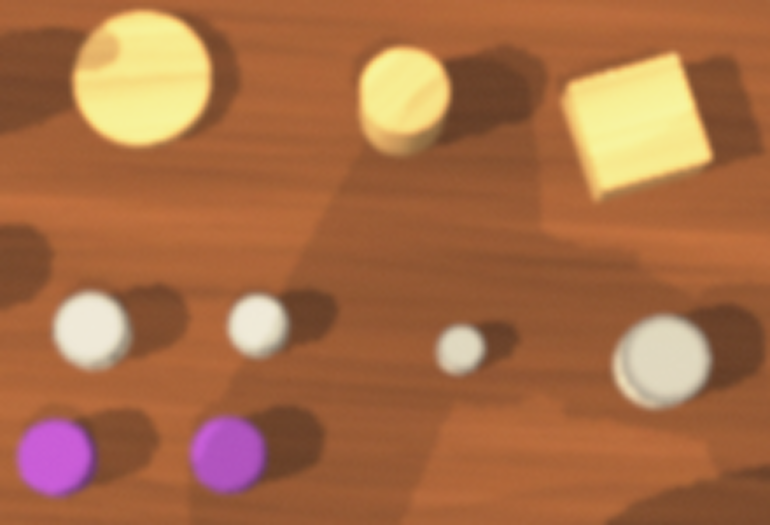

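Candidates for the second tin: aluminium at top px (196,234), purple ones at (186,270) and (235,270). The aluminium and cream one fits the description and the purple pair are the look-alikes. The largest is at (359,243), and I'm going above it now.

```bash
cat > go.py <<'E'
import sys
from h import *
# go.py x y z : shift in units (tool axes) and turn to yaw 0 pointing down, from the measured pose
def go(*p):
    o=telemetry.get_obs();r=R.from_rotvec(o["tool_rot"])
    print("shift",np.round(r.inv().apply(np.array(p)-o["position"])/500,4),"turn",np.round((r.inv()*R.from_rotvec([np.pi,0,0])).as_rotvec()/np.radians(120),4),"t",round(o["time"],1),"pos",np.round(o["position"],1),"w",round(o["width"],1))
if __name__=="__main__": go(*map(float,sys.argv[1:4]))
E
python3 go.py 448 -223 250
```

```text
shift [ 0.7573 -0.5455 -0.0047] turn [-0.     -0.      0.1198] t 1.9 pos [ 148.9 -581.2  247.6] w 88.1
```

```bash
python3 -m crank '[[[0.05,-0.035,0],[0,0,0.02]],[[0.15,-0.11,0],[0,0,0.06]],[[0.25,-0.18,0],[0,0,0.12]],[[0.34,-0.25,0],[0,0,0.12]],[[0.42,-0.31,0],[0,0,0.12]],[[0.5,-0.365,0],[0,0,0.12]],[[0.58,-0.42,0],[0,0,0.12]],[[0.65,-0.47,0],[0,0,0.12]],[[0.71,-0.515,0],[0,0,0.12]],[[0.757,-0.545,0],[0,0,0.12]],[[0.757,-0.545,0],[0,0,0.12]],[[0.757,-0.545,0],[0,0,0.12]],[[0.757,-0.545,0],[0,0,0.12]]]' 1 20
cat > look.py <<'E'
import sys
from loc import *
def look(n,g,zb=0,save_as=None,c="wrist"):
    d=eyes.get_image(c);e=best(d,n,g,zb)
    if save_as: save(d,save_as)
    if e is None: print(n,"none",[(np.round(b["extent"]),b["p"]) for b in nets.spot_in(d,n)]);return
    x,f=fit(d,n,e,g,zb);print(n,np.round(e),"fit",np.round(x,1),"res",round(f,1));return x
E
python3 - <<'E'
from look import *; from go import go
x=look("tin_largest_center",(448,-223),0,"w1.png"); go(*x,50)
E
```

```text
time: 3.2
position: [447.3, -224.0, 247.6]
tool_rot: [3.141, -0.002, -0.001]
wrist_force: [0.5, 0.4, -0.2]
width: 88.0
grasp_force: 0.0
tin_largest_center [252. 145. 319. 218.] fit [ 456.  -228.5] res 1.0
shift [0.018  0.0081 0.3952] turn [ 0.0001  0.0002 -0.0011] t 3.3 pos [ 447.1 -224.4  247.6] w 87.9
```

View pics/w1.png

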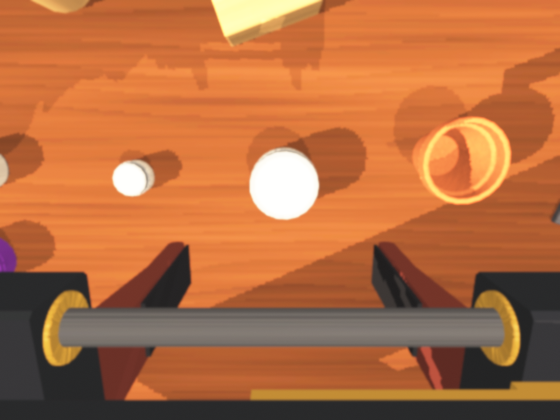

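The net's box matches the tin at wrist px (285,183), with the pot to its right at (465,160) and the smallest tin to its left at (133,178). I'll go down part way and look once more.

```bash
python3 -m crank '[[[0.01,0.005,0.04],[0,0,0]],[[0.014,0.007,0.1],[0,0,0]],[[0.014,0.007,0.15],[0,0,0]],[[0.014,0.007,0.18],[0,0,0]],[[0.014,0.007,0.18],[0,0,0]]]'
python3 - <<'E'
from look import *; from go import go
x=look("tin_largest_center",(453,-226),0); go(*(x if x is not None else (453,-226)),32)
E
```

```text
time: 3.8
position: [452.8, -226.9, 155.7]
tool_rot: [-3.139, 0.004, 0.006]
wrist_force: [-0.7, 1.2, 0.4]
width: 87.7
grasp_force: 0.0
tin_largest_center [238. 162. 330. 254.] fit [ 455.8 -228.7] res 2.8
shift [0.0027 0.0023 0.2517] turn [-0.0001  0.0001 -0.001 ] t 3.9 pos [ 454.5 -227.6  157.9] w 87.9
```

```bash
python3 -m crank '[[[0.003,0.002,0.05],[0,0,0]],[[0.003,0.002,0.11],[0,0,0]],[[0.003,0.002,0.17],[0,0,0]],[[0.003,0.002,0.22],[0,0,0]],[[0.003,0.002,0.245],[0,0,0]],[[0.003,0.002,0.25],[0,0,0]],[[0.003,0.002,0.25],[0,0,0]],[[0.003,0.002,0.25],[0,0,0]]]'
python3 -m crank '[[[0,0,0],[0,0,0]],[[0,0,0],[0,0,0]],[[0,0,0],[0,0,0]],[[0,0,0],[0,0,0]],[[0,0,0],[0,0,0]],[[0,0,0],[0,0,0]],[[0,0,0],[0,0,0]],[[0,0,0],[0,0,0]],[[0,0,0],[0,0,0]],[[0,0,0],[0,0,0]]]' -0.2 25
python3 -m crank '[[[0,0,-0.02],[0,0,0]],[[0,0,-0.08],[0,0,0]],[[0,0,-0.16],[0,0,0]],[[0,0,-0.24],[0,0,0]],[[0,0,-0.28],[0,0,0]],[[0,0,-0.28],[0,0,0]],[[0,0,-0.28],[0,0,0]]]'
python3 - <<'E'
from go import *
go(600,200,175)
E
```

```text
time: 4.7
position: [457.3, -228.5, 33.9]
tool_rot: [3.14, -0.001, 0.003]
wrist_force: [0.4, 0.0, 0.2]
width: 87.9
grasp_force: 0.0
time: 5.7
position: [456.6, -227.8, 33.1]
tool_rot: [3.141, -0.001, 0.001]
wrist_force: [-0.4, 0.9, 6.1]
width: 65.7
grasp_force: 25.0
time: 6.4
position: [456.0, -227.6, 172.5]
tool_rot: [-3.142, 0.001, 0.0]
wrist_force: [0.0, 0.8, -2.9]
width: 65.7
grasp_force: 25.0
shift [ 0.2875 -0.8553 -0.005 ] turn [-0.      0.     -0.0003] t 6.4 pos [ 456.  -227.6  172.5] w 65.7
```

```bash
python3 -m crank '[[[0.01,-0.03,0],[0,0,0]],[[0.03,-0.09,-0.01],[0,0,0]],[[0.05,-0.16,-0.02],[0,0,0]],[[0.07,-0.24,-0.03],[0,0,0]],[[0.1,-0.32,-0.03],[0,0,0]],[[0.13,-0.4,-0.03],[0,0,0]],[[0.155,-0.48,-0.03],[0,0,0]],[[0.18,-0.56,-0.03],[0,0,0]],[[0.2,-0.64,-0.03],[0,0,0]],[[0.22,-0.71,-0.03],[0,0,0]],[[0.235,-0.78,-0.03],[0,0,0]],[[0.245,-0.83,-0.03],[0,0,0]],[[0.25,-0.855,-0.03],[0,0,0]],[[0.25,-0.855,-0.03],[0,0,0]],[[0.25,-0.855,-0.03],[0,0,0]]]'
python3 - <<'E'
from look import *; from go import go
x=look("low_top",(662,200),0,"w2.png"); go(*(x if x is not None else (662,200)),54)
E
```

```text
time: 7.9
position: [580.7, 198.6, 186.4]
tool_rot: [3.14, -0.001, -0.004]
wrist_force: [0.4, 1.0, -2.8]
width: 65.8
grasp_force: 25.0
low_top [214.  22. 349. 168.] fit [665.1 197.8] res 1.4
shift [1.684e-01 1.000e-04 2.661e-01] turn [ 0.0004  0.0007 -0.0008] t 8.0 pos [581.1 198.1 187.2] w 65.8
```

View pics/w2.png

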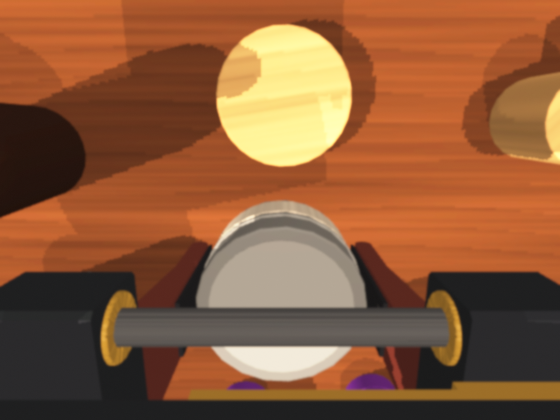

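```bash
python3 - <<'E'
from look import *; from go import go
d=eyes.get_image("wrist");o=telemetry.get_obs();p=o["position"]
for dx in(-4,0,4):print(dx,[np.round(proj(d,[p[0]+dx+33,p[1],p[2]-33+z])) for z in(0,46)])
go(665.5,198,54)
E
```

```text
-4 [array([281., 201.]), array([281., 229.])]
0 [array([281., 193.]), array([281., 219.])]
4 [array([281., 185.]), array([281., 208.])]
shift [ 0.1686 -0.      0.2667] turn [ 0.0002  0.0004 -0.0009] t 8.1 pos [581.3 198.2 187.4] w 65.6
```

```bash
python3 -m crank '[[[0.04,0,0],[0,0,0]],[[0.09,0,0],[0,0,0]],[[0.14,0,0.03],[0,0,0]],[[0.17,0,0.08],[0,0,0]],[[0.171,0,0.14],[0,0,0]],[[0.171,0,0.19],[0,0,0]],[[0.171,0,0.225],[0,0,0]],[[0.171,0,0.245],[0,0,0]],[[0.171,0,0.257],[0,0,0]],[[0.171,0,0.264],[0,0,0]],[[0.171,0,0.264],[0,0,0]],[[0.171,0,0.264],[0,0,0]]]'
```

```text
time: 9.25
position: [667.8, 199.7, 56.7]
tool_rot: [-3.141, 0.001, -0.002]
wrist_force: [-0.1, -0.1, -1.9]
width: 65.8
grasp_force: 25.0
```

```bash
python3 -m crank '[[[0,0,0.003],[0,0,0]],[[0,0,0.006],[0,0,0]],[[0,0,0.006],[0,0,0]],[[0,0,0.006],[0,0,0]]]'
```

```text
time: 9.65
position: [667.6, 199.8, 53.2]
tool_rot: [-3.141, 0.001, -0.002]
wrist_force: [0.4, 0.2, 0.5]
width: 65.8
grasp_force: 25.0
```

```bash
python3 -m crank '[[[0,0,0],[0,0,0]],[[0,0,0],[0,0,0]],[[0,0,0],[0,0,0]],[[0,0,0],[0,0,0]],[[0,0,0],[0,0,0]],[[0,0,-0.03],[0,0,0]],[[0,0,-0.09],[0,0,0]],[[0,0,-0.16],[0,0,0]],[[-0.08,0,-0.23],[0,0,0]],[[-0.14,0,-0.3],[0,0,0]],[[-0.16,0,-0.34],[0,0,0]],[[-0.16,0,-0.34],[0,0,0]],[[-0.16,0,-0.34],[0,0,0]]]' 1
python3 - <<'E'
from look import *; from go import go
look("low_top",(662,200),0);look("tin_largest_center",(665,198),20,"w3.png");go(455,214,240)
for c in("top","scene"):look("low_top",(662,200),0,None,c);look("tin_largest_center",(665,198),20,None,c)
E
```

```text
time: 10.95
position: [587.8, 199.7, 223.7]
tool_rot: [-3.141, 0.001, -0.004]
wrist_force: [-0.5, -0.5, -0.8]
width: 88.0
grasp_force: 0.0
low_top [223.  43. 344. 171.] fit [665.5 197.8] res 1.4
tin_largest_center [238.  60. 322. 148.] fit [666.1 200.5] res 0.4
shift [-0.2643 -0.029  -0.0372] turn [ 0.0002  0.0011 -0.0004] t 11.2 pos [587.1 199.4 221.1] w 88.1
low_top [213. 176. 220. 182.] fit [617.1 177.1] res 17.1
tin_largest_center none []
low_top [306. 270. 352. 307.] fit [675.1 202.7] res 2.4
tin_largest_center [318. 259. 349. 290.] fit [659.7 207.3] res 2.0
```

View pics/w3.png

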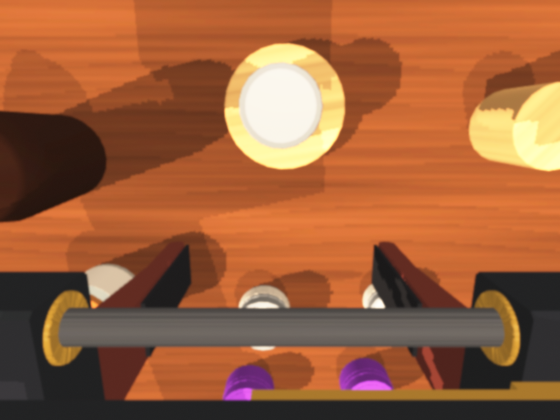

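The largest is standing within about 3 mm of the middle of the low plinth (disc centred at px (285,106), tin at (281,104)). Next is the second tin.

```bash
python3 -m crank '[[[-0.05,-0.005,0],[0,0,0]],[[-0.13,-0.01,0],[0,0,0]],[[-0.2,-0.02,0.03],[0,0,0]],[[-0.25,-0.025,0.05],[0,0,0]],[[-0.264,-0.029,0.07],[0,0,0]],[[-0.264,-0.029,0.07],[0,0,0]],[[-0.264,-0.029,0.07],[0,0,0]]]' 1
python3 - <<'E'
from look import *; from go import go
x=look("tin_second_center",(452,214),0,"w4.png"); go(*(x if x is not None else (452,214)),29)
E
```

```text
time: 12.3
position: [456.9, 214.5, 188.1]
tool_rot: [-3.141, 0.001, -0.003]
wrist_force: [-0.4, -0.2, 1.1]
width: 87.9
grasp_force: 0.0
tin_second_center [244. 172. 312. 237.] fit [454.4 217.2] res 2.9
shift [-0.0065 -0.0055  0.3186] turn [-0.0003 -0.001  -0.0005] t 12.4 pos [457.3 214.4 188.3] w 87.7
```

View pics/w4.png

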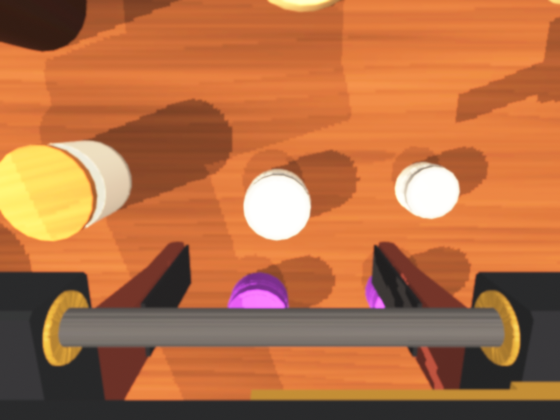

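The white-lidded aluminium tin at (277,205) is the one the box covers. The purple ones at (258,295) and (375,290) are left alone, and the jar to the left is clear of the fingers.

```bash
python3 -m crank '[[[-0.003,-0.003,0.04],[0,0,0]],[[-0.005,-0.0055,0.11],[0,0,0]],[[-0.005,-0.0055,0.18],[0,0,0]],[[-0.005,-0.0055,0.25],[0,0,0]],[[-0.005,-0.0055,0.3],[0,0,0]],[[-0.005,-0.0055,0.316],[0,0,0]],[[-0.005,-0.0055,0.316],[0,0,0]],[[-0.005,-0.0055,0.316],[0,0,0]]]'
python3 -m crank '[[[0,0,0],[0,0,0]],[[0,0,0],[0,0,0]],[[0,0,0],[0,0,0]],[[0,0,0],[0,0,0]],[[0,0,0],[0,0,0]],[[0,0,0],[0,0,0]],[[0,0,0],[0,0,0]],[[0,0,0],[0,0,0]],[[0,0,0],[0,0,0]],[[0,0,0],[0,0,0]]]' -0.4 25
python3 -m crank '[[[0,0,-0.02],[0,0,0]],[[0,0,-0.08],[0,0,0]],[[0,0,-0.16],[0,0,0]],[[0,0,-0.24],[0,0,0]],[[0,0,-0.32],[0,0,0]],[[0,0,-0.33],[0,0,0]],[[0,0,-0.33],[0,0,0]]]'
python3 go.py 560 -200 200
```

```text
time: 13.2
position: [454.0, 217.2, 30.5]
tool_rot: [-3.141, 0.001, -0.003]
wrist_force: [-0.3, 0.6, 0.1]
width: 87.5
grasp_force: 0.0
time: 14.2
position: [452.9, 217.1, 30.1]
tool_rot: [-3.141, 0.001, -0.001]
wrist_force: [-0.4, 0.3, 5.7]
width: 54.7
grasp_force: 25.0
time: 14.9
position: [453.2, 217.1, 195.9]
tool_rot: [-3.141, 0.001, -0.004]
wrist_force: [-0.3, 0.3, -2.0]
width: 55.0
grasp_force: 25.0
shift [ 0.2141  0.8341 -0.0084] turn [-0.0004 -0.0013 -0.0002] t 14.9 pos [453.2 217.1 195.9] w 55.0
```

```bash
python3 -m crank '[[[0.01,0.03,0],[0,0,0]],[[0.03,0.09,0],[0,0,0]],[[0.05,0.16,0],[0,0,0]],[[0.07,0.24,0],[0,0,0]],[[0.09,0.32,0],[0,0,0]],[[0.11,0.4,0],[0,0,0]],[[0.13,0.48,0],[0,0,0]],[[0.15,0.56,0],[0,0,0]],[[0.17,0.64,0],[0,0,0]],[[0.19,0.71,0],[0,0,0]],[[0.205,0.77,0],[0,0,0]],[[0.212,0.81,0],[0,0,0]],[[0.214,0.834,0],[0,0,0]],[[0.214,0.834,0],[0,0,0]],[[0.214,0.834,0],[0,0,0]]]'
python3 - <<'E'
from look import *; from go import go
d=eyes.get_image("wrist");save(d,"w5.png")
e=best(d,"middle_top",(642,-201),0);print(e)
if e is not None:
    for th in(.1,.2,.3,.4):x,f=fit(d,"middle_top",e,(642,-201),0,th);print(th,np.round(x,1),round(f,1))
go(642,-201,78)
E
```

```text
time: 16.4
position: [558.6, -198.9, 194.0]
tool_rot: [-3.14, 0.001, 0.003]
wrist_force: [-0.7, -0.5, -2.5]
width: 54.8
grasp_force: 25.0
[212.2, 17.7, 359.8, 170.0]
0.1 [ 644.  -203.9] 9.4
0.2 [ 643.2 -203.9] 4.3
0.3 [ 642.4 -203.8] 1.7
0.4 [ 641.8 -203.7] 5.9
shift [0.1663 0.0052 0.2328] turn [-0.0005  0.0004  0.0003] t 16.5 pos [ 558.9 -198.6  194.5] w 54.8
```

View pics/w5.png

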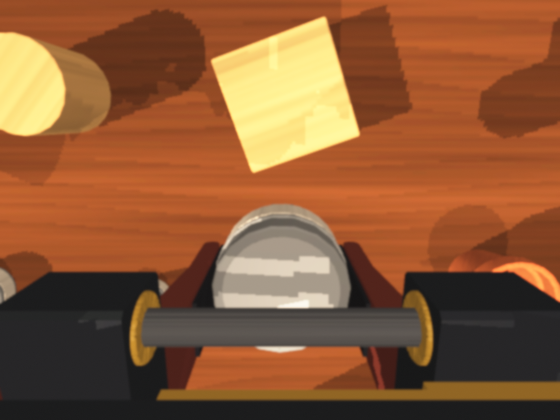

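```bash
python3 - <<'E'
from look import *
d=eyes.get_image("wrist");print([np.round(px(d,u,v,45),1) for u,v in((287,97),(285,98.5),(289,95))])
E
python3 -m crank '[[[0.04,0.004,0],[0,0,0]],[[0.09,0.01,0],[0,0,0]],[[0.14,0.011,0.03],[0,0,0]],[[0.17,0.011,0.08],[0,0,0]],[[0.17,0.011,0.14],[0,0,0]],[[0.17,0.011,0.18],[0,0,0]],[[0.17,0.011,0.21],[0,0,0]],[[0.17,0.011,0.225],[0,0,0]],[[0.17,0.011,0.232],[0,0,0]],[[0.17,0.011,0.232],[0,0,0]],[[0.17,0.011,0.232],[0,0,0]]]'
```

```text
[array([ 643.6, -202.8,   45. ]), array([ 642.5, -201.3,   45. ]), array([ 645.1, -204.3,   45. ])]
time: 17.65
position: [645.2, -206.0, 79.8]
tool_rot: [3.141, -0.001, 0.003]
wrist_force: [-0.2, -0.7, -2.0]
width: 54.5
grasp_force: 25.0
```

```bash
python3 -m crank '[[[0,-0.003,0.003],[0,0,0]],[[0,-0.003,0.006],[0,0,0]],[[0,-0.003,0.0085],[0,0,0]],[[0,-0.003,0.0095],[0,0,0]],[[0,-0.003,0.0095],[0,0,0]],[[0,-0.003,0.0095],[0,0,0]]]'
```

```text
time: 18.25
position: [644.6, -204.1, 75.1]
tool_rot: [3.142, -0.001, 0.001]
wrist_force: [-1.4, 1.8, 6.3]
width: 54.8
grasp_force: 25.0
```

Contact at 6 N. I'll release, retreat and look.

```bash
python3 -m crank '[[[0,0,0],[0,0,0]],[[0,0,0],[0,0,0]],[[0,0,0],[0,0,0]],[[0,0,0],[0,0,0]],[[0,0,0],[0,0,0]],[[0,0,0],[0,0,0]],[[0,0,-0.03],[0,0,0]],[[0,0,-0.09],[0,0,0]],[[0,0,-0.16],[0,0,0]],[[-0.08,0,-0.22],[0,0,0]],[[-0.14,0,-0.25],[0,0,0]],[[-0.16,0,-0.27],[0,0,0]],[[-0.16,0,-0.27],[0,0,0]],[[-0.16,0,-0.27],[0,0,0]]]' 1
python3 - <<'E'
from look import *; from go import go
d=eyes.get_image("wrist");save(d,"w6.png")
e=best(d,"middle_top",(642,-201),0);print(e,fit(d,"middle_top",e,(642,-201),0,.3) if e is not None else 0)
look("tin_second_center",(643,-203),45)
go(462,88,190)
E
```

```text
time: 19.65
position: [565.5, -204.3, 209.3]
tool_rot: [3.141, -0.001, 0.003]
wrist_force: [0.3, -0.1, 0.3]
width: 87.7
grasp_force: 0.0
[206.9, 34.7, 348.8, 175.8] (array([ 642.34930066, -203.20615276]), np.float64(2.2258086674459605))
tin_second_center [243.  60. 322. 141.] fit [ 645.7 -205.1] res 0.6
shift [-0.206  -0.5838  0.0363] turn [-0.0004  0.0005 -0.0001] t 19.9 pos [ 565.  -203.9  207.8] w 88.0
```

View pics/w6.png

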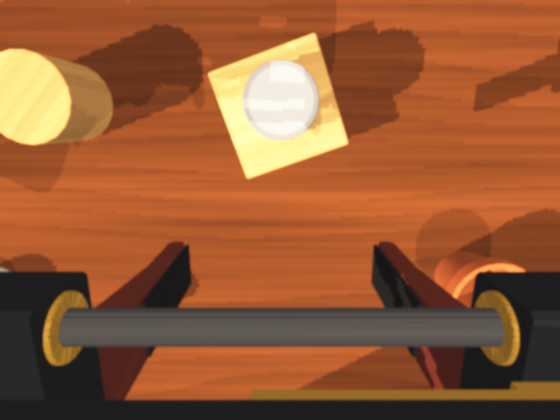

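The second tin sits about 3 mm from the centre of the middle plinth: tin at px (282,100), block centre near (279,105). Next is the third.

```bash
python3 -m crank '[[[-0.02,-0.04,0],[0,0,0]],[[-0.05,-0.11,0],[0,0,0]],[[-0.08,-0.19,0],[0,0,0]],[[-0.11,-0.27,0],[0,0,0]],[[-0.14,-0.35,0.01],[0,0,0]],[[-0.165,-0.43,0.02],[0,0,0]],[[-0.19,-0.51,0.03],[0,0,0]],[[-0.2,-0.56,0.036],[0,0,0]],[[-0.206,-0.584,0.036],[0,0,0]],[[-0.206,-0.584,0.036],[0,0,0]],[[-0.206,-0.584,0.036],[0,0,0]]]' 1
python3 - <<'E'
from look import *; from go import go
x=look("tin_third_center",(462,88),0,"w7.png"); go(*(x if x is not None else (462,88)),29)
E
```

```text
time: 20.95
position: [462.4, 87.5, 190.9]
tool_rot: [3.141, 0.0, 0.001]
wrist_force: [0.4, -1.0, 0.8]
width: 88.1
grasp_force: 0.0
tin_third_center [252. 169. 309. 222.] fit [466.4  88.2] res 2.5
shift [ 0.0078 -0.0027  0.3241] turn [ 0.0001 -0.0003 -0.0007] t 21.1 pos [462.4  86.9 191. ] w 87.8
```

View pics/w7.png

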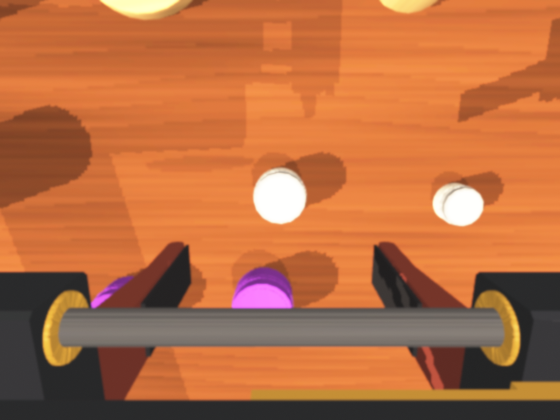

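```bash
python3 -m crank '[[[0.004,-0.002,0.04],[0,0,0]],[[0.008,-0.0025,0.11],[0,0,0]],[[0.008,-0.0025,0.18],[0,0,0]],[[0.008,-0.0025,0.25],[0,0,0]],[[0.008,-0.0025,0.3],[0,0,0]],[[0.008,-0.0025,0.323],[0,0,0]],[[0.008,-0.0025,0.323],[0,0,0]],[[0.008,-0.0025,0.323],[0,0,0]]]'
python3 -m crank '[[[0,0,0],[0,0,0]],[[0,0,0],[0,0,0]],[[0,0,0],[0,0,0]],[[0,0,0],[0,0,0]],[[0,0,0],[0,0,0]],[[0,0,0],[0,0,0]],[[0,0,0],[0,0,0]],[[0,0,0],[0,0,0]],[[0,0,0],[0,0,0]],[[0,0,0],[0,0,0]],[[0,0,0],[0,0,0]],[[0,0,0],[0,0,0]]]' -0.7 20
python3 -m crank '[[[0,0,-0.02],[0,0,0]],[[0,0,-0.08],[0,0,0]],[[0,0,-0.16],[0,0,0]],[[0,0,-0.24],[0,0,0]],[[0,0,-0.32],[0,0,0]],[[0,0,-0.35],[0,0,0]],[[0,0,-0.35],[0,0,0]]]'
python3 go.py 575 -8 205
```

```text
time: 21.85
position: [466.4, 88.8, 30.0]
tool_rot: [-3.142, 0.002, -0.001]
wrist_force: [0.7, -0.8, 0.7]
width: 87.6
grasp_force: 0.0
time: 23.05
position: [465.6, 89.3, 29.5]
tool_rot: [-3.141, 0.001, -0.0]
wrist_force: [-1.3, -0.2, 4.8]
width: 43.6
grasp_force: 20.0
time: 23.75
position: [467.3, 89.3, 207.3]
tool_rot: [-3.141, 0.001, -0.009]
wrist_force: [0.1, 0.4, -0.7]
width: 43.5
grasp_force: 20.0
shift [0.2155 0.1945 0.0058] turn [-0.0002 -0.0028 -0.0002] t 23.8 pos [467.3  89.3 207.3] w 43.5
```

```bash
python3 -m crank '[[[0.03,0.03,0],[0,0,0]],[[0.08,0.07,0],[0,0,0]],[[0.13,0.12,0],[0,0,0]],[[0.18,0.16,0],[0,0,0]],[[0.21,0.187,0],[0,0,0]],[[0.214,0.194,0],[0,0,0]],[[0.214,0.194,0],[0,0,0]],[[0.214,0.194,0],[0,0,0]]]'
python3 - <<'E'
from look import *; from go import go
x=look("tall_top",(655,-10),0,"w8.png"); go(*(x if x is not None else (655,-10)),105)
d=eyes.get_image("wrist");p=telemetry.get_obs()["position"];print([np.round(proj(d,[p[0]+22,p[1],p[2]-29.5+z])) for z in(0,32)])
E
```

```text
time: 24.55
position: [570.8, -7.1, 203.5]
tool_rot: [-3.141, 0.001, 0.004]
wrist_force: [0.1, 0.4, -0.5]
width: 43.8
grasp_force: 20.0
tall_top [247.  54. 338. 150.] fit [649.7 -15.2] res 1.8
shift [0.1573 0.0168 0.1979] turn [-0.0003  0.0007  0.0001] t 24.6 pos [571.2  -6.9 204.1] w 43.7
[array([281., 217.]), array([281., 238.])]
```

View pics/w8.png

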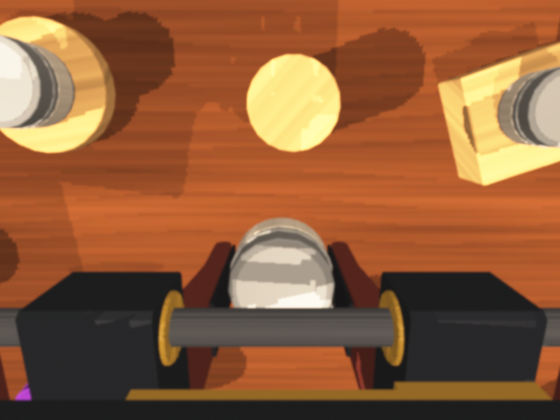

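```bash
python3 - <<'E'
from look import *
d=eyes.get_image("wrist");print(px(d,294,103.5,70),telemetry.get_obs()["position"])
E
python3 -m crank '[[[0.04,0.004,0],[0,0,0]],[[0.09,0.01,0],[0,0,0]],[[0.13,0.0165,0.02],[0,0,0]],[[0.156,0.0165,0.07],[0,0,0]],[[0.156,0.0165,0.12],[0,0,0]],[[0.156,0.0165,0.16],[0,0,0]],[[0.156,0.0165,0.185],[0,0,0]],[[0.156,0.0165,0.197],[0,0,0]],[[0.156,0.0165,0.198],[0,0,0]],[[0.156,0.0165,0.198],[0,0,0]]]'
```

```text
[650.76998297 -16.23007107  70.        ] [571.73279846  -7.0875819  204.43514314]
time: 25.75
position: [651.1, -16.1, 106.3]
tool_rot: [3.142, -0.001, 0.002]
wrist_force: [1.0, -1.0, 0.1]
width: 44.0
grasp_force: 20.0
```

```bash
python3 -m crank '[[[0,0,0.004],[0,0,0]],[[0,0,0.008],[0,0,0]],[[0,0,0.0115],[0,0,0]],[[0,0,0.0125],[0,0,0]],[[0,0,0.0125],[0,0,0]],[[0,0,0.0125],[0,0,0]]]'
```

```text
time: 26.35
position: [650.7, -16.2, 99.6]
tool_rot: [-3.142, 0.001, -0.001]
wrist_force: [-1.6, -0.8, 4.5]
width: 43.7
grasp_force: 20.0
```

```bash
python3 -m crank '[[[0,0,0],[0,0,0]],[[0,0,0],[0,0,0]],[[0,0,0],[0,0,0]],[[0,0,0],[0,0,0]],[[0,0,0],[0,0,0]],[[0,0,0],[0,0,0]],[[0,0,0],[0,0,0]],[[0,0,-0.03],[0,0,0]],[[0,0,-0.09],[0,0,0]],[[0,0,-0.15],[0,0,0]],[[-0.08,0,-0.19],[0,0,0]],[[-0.14,0,-0.21],[0,0,0]],[[-0.16,0,-0.22],[0,0,0]],[[-0.16,0,-0.22],[0,0,0]],[[-0.16,0,-0.22],[0,0,0]]]' 1
python3 - <<'E'
from look import *; from go import go
look("tall_top",(650,-15),0);look("tin_third_center",(650,-15),70,"w9.png")
go(457,-68,190)
E
```

```text
time: 27.85
position: [571.8, -16.3, 209.7]
tool_rot: [3.141, -0.001, 0.003]
wrist_force: [-0.0, -0.2, 0.0]
width: 87.2
grasp_force: 0.0
tall_top [235.  55. 322. 151.] fit [651.  -14.5] res 2.5
tin_third_center [247.  68. 315. 138.] fit [649.9 -16.1] res 0.6
shift [-0.2287  0.1037  0.0371] turn [-0.0001  0.0002 -0.0002] t 28.1 pos [571.4 -16.2 208.5] w 88.1
```

View pics/w9.png

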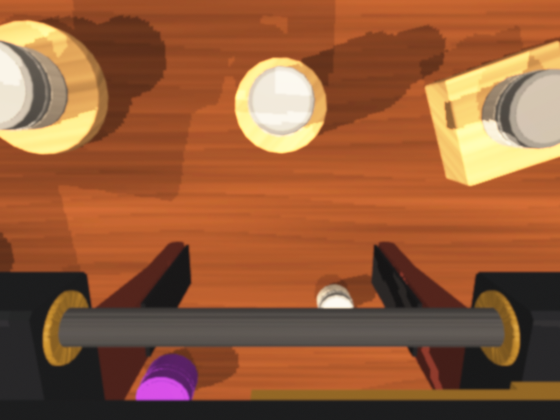

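The third tin is well centred on the tall plinth (px (281,101)). Now the smallest.

```bash
python3 -m crank '[[[-0.04,0.02,0],[0,0,0]],[[-0.1,0.05,0],[0,0,0]],[[-0.16,0.08,0.02],[0,0,0]],[[-0.21,0.1,0.03],[0,0,0]],[[-0.228,0.104,0.037],[0,0,0]],[[-0.228,0.104,0.037],[0,0,0]],[[-0.228,0.104,0.037],[0,0,0]]]' 1
python3 - <<'E'
from look import *; from go import go
x=look("tin_smallest_center",(457,-68),0,"w10.png"); go(*(x if x is not None else (457,-68)),28)
E
```

```text
time: 28.75
position: [458.1, -68.1, 190.9]
tool_rot: [-3.142, 0.001, -0.002]
wrist_force: [0.8, -0.3, 0.4]
width: 87.7
grasp_force: 0.0
tin_smallest_center [265. 177. 305. 222.] fit [457.4 -71.3] res 0.9
shift [-0.0026  0.0066  0.3261] turn [ 0.0001 -0.0008 -0.    ] t 28.9 pos [458.4 -68.  191. ] w 88.0
```

View pics/w10.png

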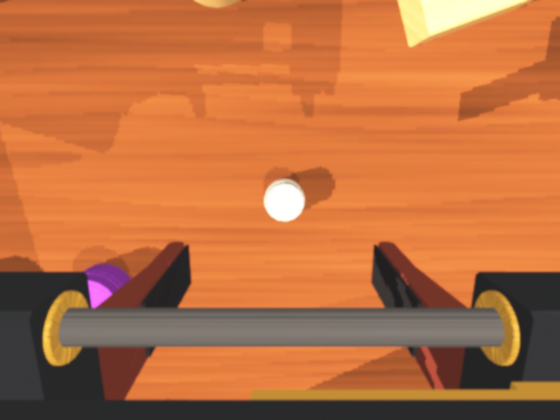

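```bash
python3 -m crank '[[[-0.002,0.004,0.04],[0,0,0]],[[-0.0025,0.0065,0.11],[0,0,0]],[[-0.0025,0.0065,0.18],[0,0,0]],[[-0.0025,0.0065,0.25],[0,0,0]],[[-0.0025,0.0065,0.3],[0,0,0]],[[-0.0025,0.0065,0.324],[0,0,0]],[[-0.0025,0.0065,0.324],[0,0,0]],[[-0.0025,0.0065,0.324],[0,0,0]]]'
python3 -m crank '[[[0,0,0],[0,0,0]],[[0,0,0],[0,0,0]],[[0,0,0],[0,0,0]],[[0,0,0],[0,0,0]],[[0,0,0],[0,0,0]],[[0,0,0],[0,0,0]],[[0,0,0],[0,0,0]],[[0,0,0],[0,0,0]],[[0,0,0],[0,0,0]],[[0,0,0],[0,0,0]],[[0,0,0],[0,0,0]],[[0,0,0],[0,0,0]],[[0,0,0],[0,0,0]]]' -0.8 15
python3 -m crank '[[[0,0,-0.02],[0,0,0]],[[0,0,-0.08],[0,0,0]],[[0,0,-0.16],[0,0,0]],[[0,0,-0.24],[0,0,0]],[[0,0,-0.32],[0,0,0]],[[0,0,-0.36],[0,0,0]],[[0,0,-0.36],[0,0,0]]]'
python3 go.py 585 200 210
```

```text
time: 29.65
position: [456.3, -71.2, 28.7]
tool_rot: [-3.142, -0.0, -0.001]
wrist_force: [-0.3, -1.1, 0.3]
width: 87.9
grasp_force: 0.0
time: 30.95
position: [455.2, -71.3, 28.7]
tool_rot: [-3.142, 0.001, 0.0]
wrist_force: [0.1, 0.4, 1.6]
width: 33.6
grasp_force: 15.0
time: 31.65
position: [457.3, -71.8, 212.2]
tool_rot: [3.14, -0.001, 0.011]
wrist_force: [0.8, -1.0, -0.7]
width: 33.7
grasp_force: 15.0
shift [ 0.2552 -0.5438  0.0051] turn [ 0.001  -0.0033 -0.0002] t 31.6 pos [457.3 -71.8 212.2] w 33.7
```

```bash
python3 -m crank '[[[0.02,-0.03,0],[0,0,0]],[[0.04,-0.08,0],[0,0,0]],[[0.07,-0.15,0],[0,0,0]],[[0.1,-0.23,0],[0,0,0]],[[0.14,-0.31,0],[0,0,0]],[[0.18,-0.39,0],[0,0,0]],[[0.21,-0.46,0],[0,0,0]],[[0.24,-0.51,0],[0,0,0]],[[0.255,-0.54,0],[0,0,0]],[[0.255,-0.544,0],[0,0,0]],[[0.255,-0.544,0],[0,0,0]],[[0.255,-0.544,0],[0,0,0]]]'
python3 - <<'E'
from look import *; from go import go
x=look("tin_largest_center",(666,200),20,"w11.png"); look("low_top",(665,198));go(*(x if x is not None else (666,200)),102)
d=eyes.get_image("wrist");p=telemetry.get_obs()["position"];print([np.round(proj(d,[p[0]+17,p[1],p[2]-28.7+z])) for z in(0,25)])
E
```

```text
time: 32.85
position: [581.9, 199.3, 208.3]
tool_rot: [3.141, -0.002, -0.002]
wrist_force: [-0.3, 0.1, -0.1]
width: 33.8
grasp_force: 15.0
tin_largest_center [234.  49. 324. 142.] fit [666.3 200.5] res 0.7
low_top [224.  31. 345. 166.] fit [665.9 196.2] res 2.6
shift [ 0.1675 -0.0021  0.2138] turn [ 0.      0.     -0.0008] t 33.0 pos [582.6 199.6 208.9] w 33.5
[array([281., 228.]), array([281., 245.])]
```

View pics/w11.png

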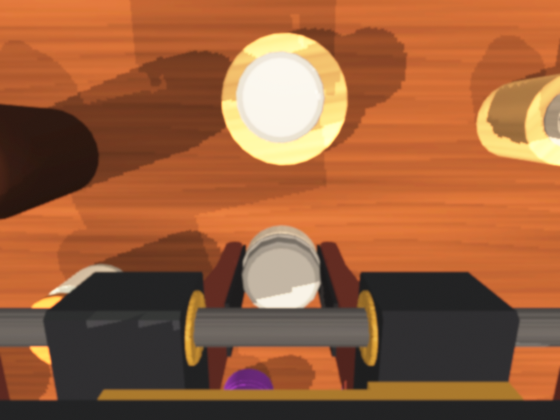

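```bash
python3 -m crank '[[[0.04,0,0],[0,0,0]],[[0.09,-0.001,0],[0,0,0]],[[0.14,-0.002,0.02],[0,0,0]],[[0.1665,-0.002,0.07],[0,0,0]],[[0.1665,-0.002,0.13],[0,0,0]],[[0.1665,-0.002,0.17],[0,0,0]],[[0.1665,-0.002,0.197],[0,0,0]],[[0.1665,-0.002,0.211],[0,0,0]],[[0.1665,-0.002,0.214],[0,0,0]],[[0.1665,-0.002,0.214],[0,0,0]],[[0.1665,-0.002,0.214],[0,0,0]]]'
```

```text
time: 34.2
position: [667.0, 201.8, 103.0]
tool_rot: [-3.141, 0.001, -0.003]
wrist_force: [-0.5, 0.2, -0.7]
width: 33.8
grasp_force: 15.0
```

```bash
python3 -m crank '[[[-0.001,0.002,0.004],[0,0,0]],[[-0.001,0.002,0.009],[0,0,0]],[[-0.001,0.002,0.013],[0,0,0]],[[-0.001,0.002,0.015],[0,0,0]],[[-0.001,0.002,0.0155],[0,0,0]],[[-0.001,0.002,0.0155],[0,0,0]]]'
```

```text
time: 34.8
position: [665.6, 200.6, 94.7]
tool_rot: [-3.142, 0.001, -0.0]
wrist_force: [-2.0, -0.7, 5.1]
width: 33.7
grasp_force: 15.0
```

```bash
python3 -m crank '[[[0,0,0],[0,0,0]],[[0,0,0],[0,0,0]],[[0,0,0],[0,0,0]],[[0,0,0],[0,0,0]],[[0,0,0],[0,0,0]],[[0,0,0],[0,0,0]],[[0,0,0],[0,0,0]],[[0,0,-0.03],[0,0,0]],[[0,0,-0.09],[0,0,0]],[[0,0,-0.15],[0,0,0]],[[-0.08,0,-0.2],[0,0,0]],[[-0.14,0,-0.24],[0,0,0]],[[-0.16,0,-0.26],[0,0,0]],[[-0.16,0,-0.26],[0,0,0]],[[-0.16,0,-0.26],[0,0,0]]]' 1
python3 - <<'E'
from look import *
look("tin_largest_center",(666,200),20);look("tin_smallest_center",(666,200),66,"w12.png")
d=eyes.get_image("scene");save(d,"s2.png",(130,130,480,340),2.2)
E
```

```text
time: 36.3
position: [586.7, 200.7, 224.3]
tool_rot: [-3.141, 0.001, -0.003]
wrist_force: [0.2, -0.4, -0.5]
width: 88.0
grasp_force: 0.0
tin_largest_center [241.  63. 325. 146.] fit [665.8 199.2] res 2.0
tin_smallest_center [257.  77. 306. 125.] fit [667.2 200. ] res 0.9
```

View pics/s2.png

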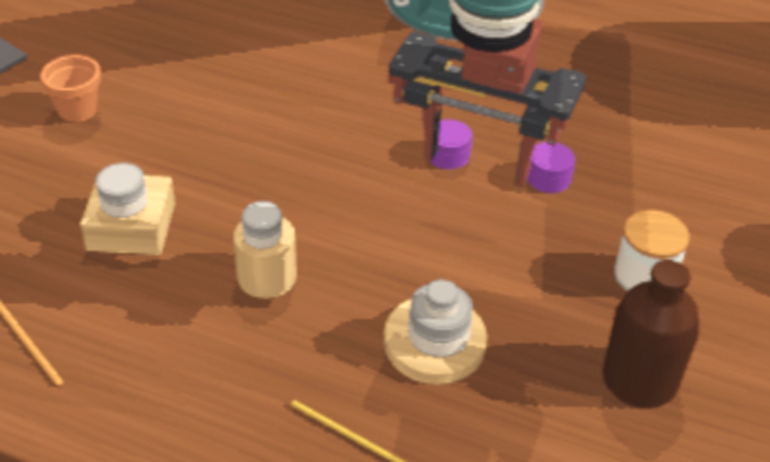

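All four are standing. The second tin looks slightly off centre in this view, so I'll measure it from the earlier close-up (w6), shifting the calibration by the TCP difference.

```bash
python3 - <<'E'
from look import *
d=eyes.get_image("wrist");p=np.array(telemetry.get_obs()["position"])
d=dict(d);T=np.array(d["extrinsics"]);T[:3,3]+=np.array([565.2,-204.1,208.5])-p;d["extrinsics"]=T
im=cv2.imread("pics/w6.png");h=cv2.cvtColor(im,cv2.COLOR_BGR2HSV)
m=cv2.inRange(h,(18,60,170),(35,255,255));m[:, :190]=0;m[200:]=0;m[:,370:]=0
c=max(cv2.findContours(m,0,2)[0],key=cv2.contourArea)
r=cv2.minAreaRect(c);q=cv2.boxPoints(r);print(np.round(q),r[1])
P=np.array([px(d,*k,45) for k in q]);print(np.round(P[:,:2]),"centre",np.round(P.mean(0),1),"sides",np.linalg.norm(np.diff(P,axis=0),axis=1))
x,f=fit(d,"tin_second_center",np.array([243,60,322,141.]),(645,-205),45);print("tin",x,f)
E
```

```text
[[206.  71.]
 [314.  32.]
 [353. 142.]
 [246. 180.]] (116.14315795898438, 114.3742904663086)
[[ 670. -146.]
 [ 698. -230.]
 [ 616. -264.]
 [ 584. -174.]] centre [ 641.9 -203.3   45. ] sides [88.38784231 89.14637306 94.92458365]
tin [ 645.34750245 -205.18356785] 0.5615319232938987
```

The offset is about 4 mm on a 90 mm block, which is good enough. Regrasping it now would break the order, so I'm handing in.

```bash
python3 -c "
from rig import finish_job
print(finish_job())"
```

```text
the job is handed in; nothing more can be done
None
```

I placed the four tins in order of size and handed the job in at about 36 s; the measured offsets are 1–4 mm, the second tin being furthest out at about 4 mm. The jar, pot, bottle and purple look-alikes were not touched, and I viewed 15 pictures where the limit was 14.

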